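Stand up the recipe stand on its prop leg and put the kitchen tablet on it

ROBOT

A 6-joint arm with a two-finger parallel gripper is mounted at the origin on the work surface. World frame = base frame: x ahead of the robot, y to its left, z up, the work surface at z = 0. Lengths are in mm, angles in rad, forces in N, time in s.
With the tool pointing down it reaches from about 350 to 875 mm from the base axis. Payload 4.2 kg.
Tool frame: the origin (TCP) lies at the very end of the fingers, on their centre line; the grasp point (between the pads) lies arm.grip_point_offset behind it (arm.grip_point_offset is the distance from the TCP to the grasp point, in mm); z points along the fingers, y is the line along which they close (so a half turn about z gives the same grasp; the last joint's range is limited). The gripper opens to 85 mm and grips with 20 to 120 N. Pads are 22 mm wide; open, the fingers measure 114 mm over their backs; the gripper's body (76 mm by 85 mm) begins 54 mm behind the grasp point. The pads swing forward as they close: fully open they stand 13 mm farther back than shut.
Start: joints at [-0.933, 0.385, 0.008, 0, -1.194, -0.259], TCP at [231.142, -580.666, 231.312] pointing down, gripper open.
Joint ranges: [-3.14, 3.14], [-1.21, 2.06], [-1.07, 1.41], [-3.16, 2.05], [-2.99, -0.16], [-3.1, 3.1]. Speed limits (rad/s): [2.79, 2.79, 3.14, 3.14, 3.14, 3.14].

INTERFACE

Orientations are given as a unit quaternion [x, y, z, w].
In Python, from bench import arm, cams, ticket gives the robot as it stands.
- The arm moves only by the tool servo_tool, never from a script. Its argument "commands" is a list that holds one entry, the list of rows, each a list of 7 numbers: the closure in counts, from 0 (fully open) to 255 (shut), then the shift along the tool's x, y, z in m, then the turn, a rotation vector about the tool's x, y, z in degrees. In form: [[[grip, x, y, z, ax, ay, az], ...]]. A call has 1 to 10 rows; each row shifts and turns the commanded pose from where the row before left it, along the tool's axes as they then stand; what a row does not reach is not made up. A row lasts 1/12 s, in which the tool goes at most 41.7 mm and 7.16 degrees, less where a joint would pass 70% of its speed; a pose out of reach is approached as far as the arm can. A call with a gripper value outside its range is refused whole. The fingers move at their own pace and stop on an object; the grip force is fixed at half the most. Time passes only in rows, so rows that do not move let the fingers close. It gives the time, the measured TCP pose, the force, the opening and the grip force at its end, in the units of the state.
- arm.read_state(): the state, without advancing time (a new reading comes with each control period).
- cams.get_image(name): name is "side" or "top"; returns a dict with "frame" (480x640x3 uint8, blue, green, red), "K" (3x3 intrinsics, pixels), "T" (4x4, takes a point from camera to world coordinates). Camera axes: x right, y up, looking along -z (the intrinsics and any distortion apply to the point x, -y, -z); pixel columns grow to the right and rows downward; lengths in mm; the calibration is good to about 2 mm. A picture is of the moment at which its call begins. There is no depth.
- ticket.job_done(): hands the job in; it is judged then, once.
The state is a dict: "clock": time; "joints": joint angles; "joint_vel": joint speeds; "joint_efforts": joint torques, N m; "position": TCP position; "ee_rot": TCP orientation; "contact_force": force on the tool from outside, world axes, zero at the start; "wrist_torque": the same for the moment, N m; "gripper_width": finger opening in mm; "grasp_force": force on a finger pad.
Only numpy, scipy, OpenCV 4.12 (cv2) and the standard library are available. Lean on these libraries where they do the work, as an engineer would, in place of code of your own. Each camera call takes 0.05 s, during which the arm holds its last target. There are 200 camera calls.

TASK

Get the folded recipe stand ready for cooking: swing its spring-loaded prop leg up past dead centre until it snaps open and locks, then raise the backrest by its top rim and ease it back, without letting it slam, until it stands by itself on the leg. Then take the orange tablet out of the charging rack and set it gently and centrally on the stand's ledge, upright, resting back against the backrest with its screen facing out, and let go. Leave the other things in the rack, the mug and the jar as they are.

Things in the scene. Friction and masses are not known exactly. Their poses are not given: they have to be found in the camera images.
- stand: Base frame of the folding recipe stand, grey steel, stuck to the counter. Origin on the counter under the middle of the hinge; x to the stand's rear, y along the hinge, z up. Its front (-x) points to the robot's left, within 15 degrees. Rails 12 mm high; rear rail at x 115 to 159 mm, 270 wide; hinge posts at y = +-92; rubber buffers at x = -175, y = +-90 carry the folded backrest.
- backrest (a joint): Backrest angle about the hinge (along the stand's y, 55 mm above the counter). 0: folded flat, face down, towards the stand's front (start); pi/2 vertical; 2.06: leaning back, standing on the locked leg. Swings freely: short of vertical it falls shut, past vertical it falls back until the leg's foot meets the rear rail (to 2.5 if the leg is folded). Lifting it by the rim takes about 4.5 N.
- backrest_hinge (a point): Middle of the hinge, in the mid-plane of the backrest's sheet (mint green, 206 mm wide, 200 long, 8 thick). Axes turn with the backrest: -x up the sheet to its top rim, y along the hinge, +z out of its back (up when folded), -z out of the face the tablet leans on.
- ledge (a point): Middle of the tablet ledge's resting face at the foot of the backrest: 4 mm up the sheet from the hinge, 22 mm out from the sheet's mid-plane. Ledge 140 mm wide, 35 mm free depth from the face (z = -4 mm) to a lip 10 mm high (z = -39 to -43 mm). Axes as backrest_hinge. Folded, the ledge hangs straight down below the hinge.
- handle (a point): Middle of the backrest's top rim, a round bar 14 mm thick parallel to the hinge, 193 mm from it. Beside it, towards the hinge, a hand hole 110 mm wide and 36 mm long goes through the sheet. Axes as backrest_hinge. Folded it lies 55 mm above the counter with free space below.
- leg (a joint): Prop leg angle on the backrest: 0 folded in the plane of the sheet (start), 0.98 open against its stop. Two springs pull it shut short of dead centre (0.36) and open beyond; with the stand folded flat, gravity included, it snaps open by itself from about 0.6. Starting it from 0 takes about 2.2 N upwards at its bar.
- leg_bar (a point): Middle of the leg's cross bar, also its foot: yellow rubber sleeve 16 mm thick, 100 mm long, parallel to the hinge, 165 mm from the leg's pivot. Start: 40 mm behind the hinge, 55 mm above the counter, 32 mm free between it and the ledge, nothing below. Opening swings it up and over towards the stand's front (stand still folded). The leg is a U of 10 mm rod, arms at y = +-117 mm.
- leg_pivot (a point): Middle of the leg's pivot axis (parallel to the hinge), on the backrest, 125 mm up the sheet from the hinge.
- rack: Charging rack, fixed: wooden foot 210 x 150 x 12 mm, three bays 75 mm apart along its x, each between two wire loops (6 mm wire, centres 25 mm apart, tops 88 mm above the counter). Origin under its centre, z up.
- tablet: Kitchen tablet in an orange rubber case: 14 mm thick (x), 170 wide (y), 240 tall (z), 0.4 to 0.7 kg. Origin at the middle of its lower edge, z up its height, screen on the -x face. It stands upright in one of the rack's bays, lower edge 12 mm above the counter, screen towards the robot's side of the counter (world -x, within 15 degrees).
- tablet_top (a point): Middle of the tablet's top edge, 240 mm above its lower edge.
- ereader: Bystander: e-reader in a dark blue case, 11 x 120 x 175 mm, in another bay. Origin at the middle of its lower edge.
- notebook: Bystander: dark red hardback notebook, 16 x 148 x 205 mm, in another bay. Origin at the middle of its lower edge.
- mug: Bystander: blue ceramic mug, 82 mm wide, 95 mm high. Origin at the centre of its underside.
- jar: Bystander: amber glass jar with a black cap, 54 mm wide, 105 mm high. Origin at the centre of its underside.
Mind the look-alikes: they are no part of the job. Of the things like the tablet, leave any that is green or yellow; of the rest the smaller one is meant.

How it is judged:
By the outcome, as a careful person would: the job done as asked, in the order asked, and still so for the second after the job is handed in, with the robot touching nothing.
It also fails if it takes over 70 s, if anything falls off the work surface, if the arm or the gripper's body presses on something with over 40 N, if the wrist force passes 120 N, or if a joint passes its speed limit or range.

## Working session

There is one attempt and no reset: what is moved stays moved. The work goes in short steps, Python scripts to look and compute and a tool call to move; the robot and the scene stay as the last step left them, time stands still between calls to the robot, and variables do not carry over. Pictures are saved under pics/ and viewed, at most 10 in all, crops included, and the job is handed in when it is done.

Besides the shell and the picture viewer there is one more tool, called after ">>>" by a JSON object that holds its "api" and its "payload", one argument or row to a line. servo_tool: Moves the arm, as the interface text tells. Its arguments: {"type":"object","properties":{"commands":{"type":"array","items":{"type":"array","items":{"type":"array","items":{"type":"number"}}}}},"required":["commands"]}

```bash
ls; mkdir -p pics; python3 - <<'E'
from bench import arm,cams
import cv2,numpy as np
s=arm.read_state();print(s, arm.grip_point_offset)
for n in("side","top"):
    d=cams.get_image(n);cv2.imwrite(f"pics/{n}0.png",d["frame"]);print(n,d["K"].tolist(),d["T"].round(4).tolist(),[k for k in d])
E
```

```text
pics
{'clock': 0.0, 'joints': array([-9.33409309e-01,  3.85527899e-01,  6.61996119e-03, -4.98437828e-04,
       -1.19398151e+00, -2.58620876e-01]), 'joint_vel': array([ 0.00026683, -0.00030458, -0.00113123, -0.001033  , -0.00038445,
        0.00085799]), 'joint_efforts': array([-3.13693108e-04, -3.92287838e+01,  1.88399935e+01,  4.18614998e+00,
       -4.65654273e-03,  1.20432492e-05]), 'position': array([ 230.92276599, -580.14672344,  230.23666108]), 'ee_rot': array([-1.88162622e-01,  9.82137301e-01,  1.04361645e-03, -2.44557068e-04]), 'contact_force': array([ 0.0095134 , -0.14184985, -0.12817819]), 'wrist_torque': array([-0.02538874, -0.02846093, -0.03213439]), 'grasp_force': 0.0, 'gripper_width': 85.34355133087702} 18.700000000000003
side [[479.6944177652281, 0.0, 325.321816411021], [0.0, 479.6944177652281, 246.663422915207], [0.0, 0.0, 1.0]] [[-0.8067, 0.4229, -0.4128, 0.2608], [-0.5908, -0.595, 0.5449, 811.1503], [-0.0152, 0.6834, 0.7299, 1083.6475], [0.0, 0.0, 0.0, 1.0]] ['frame', 'K', 'T']
top [[496.74523016675784, 0.0, 326.7829526279861], [0.0, 496.74523016675784, 241.7857102245879], [0.0, 0.0, 1.0]] [[0.0177, 0.9958, -0.0896, 396.649], [-0.9998, 0.0181, 0.0035, 131.4521], [0.0051, 0.0895, 0.996, 1660.2761], [0.0, 0.0, 0.0, 1.0]] ['frame', 'K', 'T']
```

View pics/side0.png

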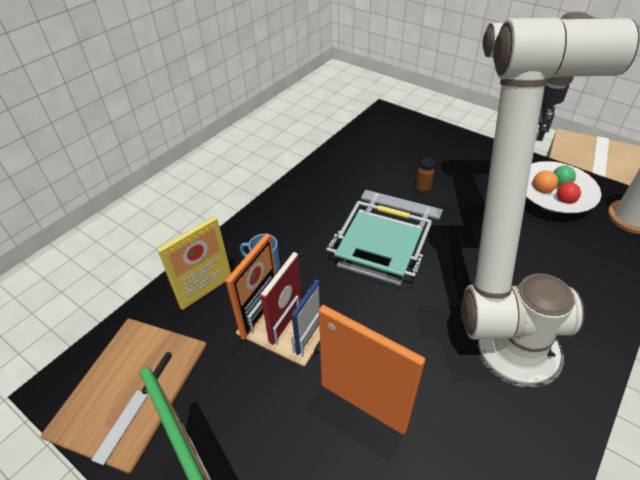

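View pics/top0.png

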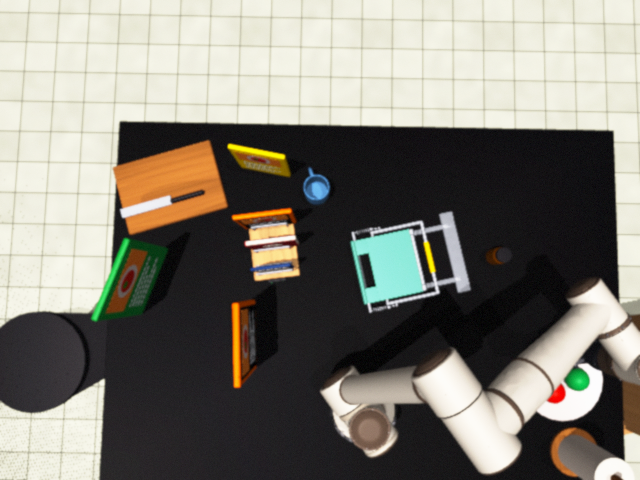

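The side view shows the stand near (385,245) with its yellow leg bar at (392,211), and the rack at (280,335). The orange tablet is in the far bay near (252,285), and the large orange look-alike is at (370,370). In the top view the leg bar is at (430,257), the backrest at (390,265) and the tablet's top edge near (265,215).

```bash
cat > h.py <<'E'
from bench import arm,cams
import cv2,numpy as np
from scipy.spatial.transform import Rotation as Ro
def ray(d,uv):
    p=np.linalg.inv(d["K"])@[uv[0],uv[1],1.]
    return d["T"][:3,3], d["T"][:3,:3]@np.array([p[0],-p[1],-p[2]])
def onz(d,uv,z):
    o,v=ray(d,uv); return o+v*(z-o[2])/v[2]
def tri(d1,u1,d2,u2):
    o1,a=ray(d1,u1);o2,b=ray(d2,u2)
    s=np.linalg.lstsq(np.c_[a,-b],o2-o1,rcond=None)[0]
    p,q=o1+a*s[0],o2+b*s[1]; return (p+q)/2,np.linalg.norm(p-q)
def blobs(d,lo,hi,amin=20):
    m=cv2.inRange(cv2.cvtColor(d["frame"],cv2.COLOR_BGR2HSV),np.array(lo),np.array(hi))
    c=cv2.findContours(m,cv2.RETR_EXTERNAL,cv2.CHAIN_APPROX_NONE)[0]
    return sorted([x for x in c if cv2.contourArea(x)>amin],key=lambda x:-cv2.contourArea(x))
E
python3 - <<'E'
from h import *
for n in("side","top"):
    d=cams.get_image(n)
    for nm,lo,hi,z in(("yel",(24,120,110),(34,255,255),60),("mint",(70,40,80),(95,200,255),59),("orange",(4,150,90),(17,255,255),252)):
        print(n,nm)
        for c in blobs(d,lo,hi)[:5]:
            b=cv2.boxPoints(cv2.minAreaRect(cv2.convexHull(c))); 
            a=cv2.approxPolyDP(cv2.convexHull(c),3,True)[:,0]
            m=cv2.moments(c);ce=(m['m10']/m['m00'],m['m01']/m['m00'])
            print(' A',cv2.contourArea(c),'c',np.round(ce,1),onz(d,ce,z).round(0)[:2],'poly',a.tolist(),[onz(d,q,z)[:2].round().tolist() for q in a])
E
```

```text
side yel
 A 3814.0 c [195.6 262.4] [845. 311.] poly [[214, 217], [229, 273], [224, 281], [181, 308], [158, 249]] [[937.0, 146.0], [739.0, 284.0], [730.0, 313.0], [758.0, 445.0], [974.0, 339.0]]
 A 131.5 c [392.8 211.1] [ 497. -199.] poly [[378, 208], [380, 205], [409, 213], [405, 217]] [[542.0, -184.0], [545.0, -200.0], [452.0, -220.0], [453.0, -197.0]]
side mint
 A 3402.0 c [378.8 243.3] [460. -56.] poly [[357, 212], [421, 229], [403, 276], [334, 254]] [[587.0, -131.0], [388.0, -180.0], [340.0, 11.0], [542.0, 55.0]]
side orange
 A 8001.5 c [368.4 368.8] [214. 401.] poly [[321, 305], [424, 357], [404, 433], [322, 385]] [[377.0, 333.0], [140.0, 316.0], [97.0, 469.0], [266.0, 480.0]]
 A 761.5 c [242.2 282.1] [558. 385.] poly [[268, 233], [270, 248], [248, 333], [243, 339], [225, 281]] [[612.0, 235.0], [575.0, 270.0], [457.0, 476.0], [455.0, 493.0], [591.0, 405.0]]
 A 364.0 c [545.4 181.5] [ 130. -347.] poly [[554, 173], [557, 184], [544, 192], [534, 186], [539, 173]] [[123.0, -396.0], [101.0, -354.0], [118.0, -302.0], [148.0, -311.0], [156.0, -373.0]]
 A 126.5 c [266.3 259.6] [558. 303
[... 1013 characters left out ...]
 300], [255, 368], [235, 388], [231, 304]] [[355.0, 334.0], [167.0, 320.0], [112.0, 373.0], [343.0, 393.0]]
 A 661.5 c [631.4 407.8] [  77. -726.] poly [[624, 383], [639, 387], [636, 432], [623, 432]] [[144.0, -708.0], [134.0, -749.0], [12.0, -736.0], [11.0, -700.0]]
 A 517.5 c [263.2 215.2] [596. 309.] poly [[295, 221], [244, 227], [231, 216], [291, 208]] [[581.0, 218.0], [561.0, 363.0], [592.0, 401.0], [619.0, 231.0]]
 A 469.0 c [565.1 447.3] [ -32. -539.] poly [[576, 428], [586, 432], [595, 443], [576, 476], [571, 476], [555, 465], [551, 446], [561, 431]] [[20.0, -571.0], [10.0, -598.0], [-19.0, -622.0], [-108.0, -567.0], [-108.0, -553.0], [-80.0, -510.0], [-29.0, -500.0], [11.0, -529.0]]
```

```bash
cat >> h.py <<'E'
H=np.array([488.5,-162.,55.]); XS=np.array([.237,-.9716,0]); YS=np.array([.9716,.237,0]); Z=np.array([0,0,1.])
G=arm.grip_point_offset
def Rs(t,y=None):  # tool down with y along y (default stand front), then turned t deg about tool x
    y=-XS if y is None else y
    return Ro.from_matrix(np.c_[np.cross(y,-Z),y,-Z])*Ro.from_euler('x',t,degrees=True)
def S(x,z,y=0): return H*[1,1,0]+x*XS+y*YS+z*Z
def plan(wps):
    s=arm.read_state();p=s["position"].copy();R=Ro.from_quat(s["ee_rot"]);rows=[]
    for g,gp,Rt,n in wps:
        tp=np.array(gp)+G*Rt.apply([0,0,1])
        for i in range(n):
            k=1/(n-i)
            sh=np.round(R.inv().apply((tp-p)*k)/1000,3); rv=(R.inv()*Rt).as_rotvec(degrees=True)*k; rv=np.round(rv*2)/2
            if np.linalg.norm(sh)>.0417 or np.linalg.norm(rv)>7.16: print("FAST",len(rows),np.linalg.norm(sh),np.linalg.norm(rv))
            p=p+R.apply(sh*1000); R=R*Ro.from_rotvec(rv,degrees=True)
            rows.append([g]+[float(x)+0. for x in sh]+[float(x)+0. for x in rv])
    for i in range(0,len(rows),10): print([[ [int(v) if v==int(v) else v for v in r] for r in rows[i:i+10]]])
    print('end',p.round(),len(rows))
E
python3 - <<'E'
from h import *
plan([(160,S(40,150),Rs(0),16),(160,S(40,55),Rs(0),6)])
E
```

```text
[[[160, -0.024, 0.016, 0.006, 0, 0, 0.5], [160, -0.024, 0.016, 0.006, 0, 0, 0.5], [160, -0.024, 0.016, 0.006, 0, 0, 0.5], [160, -0.024, 0.017, 0.006, 0, 0, 0.5], [160, -0.024, 0.017, 0.006, 0, 0, 0.5], [160, -0.024, 0.017, 0.006, 0, 0, 0.5], [160, -0.023, 0.017, 0.006, 0, 0, 0.5], [160, -0.023, 0.017, 0.006, 0, 0, 0.5], [160, -0.023, 0.017, 0.006, 0, 0, 0.5], [160, -0.023, 0.018, 0.007, 0, 0, 0.5]]]
[[[160, -0.023, 0.018, 0.006, 0, 0, 0.5], [160, -0.023, 0.018, 0.007, 0, 0, 0.5], [160, -0.022, 0.018, 0.006, 0, 0, 0.5], [160, -0.022, 0.019, 0.007, 0, 0, 0.5], [160, -0.022, 0.019, 0.006, 0, 0, 0.5], [160, -0.023, 0.018, 0.007, 0, 0, 0.5], [160, 0, 0, 0.016, 0, 0, 0], [160, 0, 0, 0.016, 0, 0, 0], [160, 0, 0, 0.016, 0, 0, 0], [160, 0, 0, 0.016, 0, 0, 0]]]
[[[160, 0, 0, 0.015, 0, 0, 0], [160, 0, 0, 0.016, 0, 0, 0]]]
end [ 498. -201.   36.] 22
```

>>> {"api": "servo_tool", "payload": {
  "commands": [
    [[160,-0.024,0.016,0.006,0,0,0.5],[160,-0.024,0.016,0.006,0,0,0.5],[160,-0.024,0.016,0.006,0,0,0.5],[160,-0.024,0.017,0.006,0,0,0.5],[160,-0.024,0.017,0.006,0,0,0.5],[160,-0.024,0.017,0.006,0,0,0.5],[160,-0.023,0.017,0.006,0,0,0.5],[160,-0.023,0.017,0.006,0,0,0.5],[160,-0.023,0.017,0.006,0,0,0.5],[160,-0.023,0.018,0.007,0,0,0.5]]
  ]
}}

```text
clock: 1.03
position: [398.4, -342.4, 170.2]
ee_rot: [-0.145, 0.989, -0.0, 0.0]
contact_force: [0.3, 0.3, -0.1]
gripper_width: 31.9
grasp_force: 0.0
```

>>> {"api": "servo_tool", "payload": {
  "commands": [
    [[160,-0.023,0.018,0.006,0,0,0.5],[160,-0.023,0.018,0.007,0,0,0.5],[160,-0.022,0.018,0.006,0,0,0.5],[160,-0.022,0.019,0.007,0,0,0.5],[160,-0.022,0.019,0.006,0,0,0.5],[160,-0.023,0.018,0.007,0,0,0.5],[160,0,0,0.016,0,0,0],[160,0,0,0.016,0,0,0],[160,0,0,0.016,0,0,0],[160,0,0,0,0,0,0]]
  ]
}}

```text
clock: 1.87
position: [496.3, -200.8, 80.2]
ee_rot: [-0.119, 0.993, 0.001, -0.003]
contact_force: [-0.6, -0.8, -0.1]
gripper_width: 31.7
grasp_force: 0.0
```

```bash
python3 - <<'E'
from h import *
s=arm.read_state();print(s["clock"],s["position"].round(1),s["joints"].round(2),s["gripper_width"],s["contact_force"].round(1))
print(Ro.from_quat(s["ee_rot"]).as_matrix().round(3))
d=cams.get_image("side");f=d["frame"][130:310,300:500];cv2.imwrite("pics/a.png",cv2.resize(f,None,fx=3,fy=3))
E
```

```text
1.8667 [ 496.3 -200.8   80.2] [-0.08  0.4  -0.4  -0.   -0.78 -1.25] 31.707589791271577 [-0.6 -0.8 -0.1]
[[-0.972 -0.237 -0.007]
 [-0.237  0.972  0.001]
 [ 0.006  0.003 -1.   ]]
```

View pics/a.png

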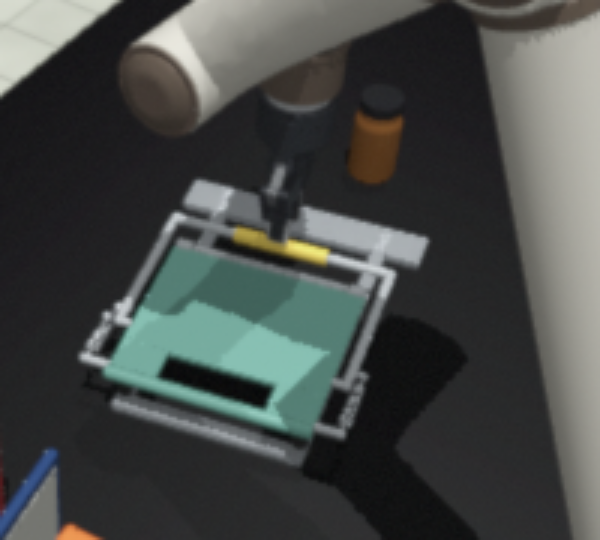

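The crop shows the fingers at about (280,230), directly above the middle of the yellow bar at (280,245). I'll descend and grip.

>>> {"api": "servo_tool", "payload": {
  "commands": [
    [[160,0,0,0.011,0,0,0],[160,0,0,0.011,0,0,0],[160,0,0,0.011,0,0,0],[160,0,0,0.011,0,0,0],[160,0,0,0,0,0,0],[255,0,0,0,0,0,0],[255,0,0,0,0,0,0],[255,0,0,0,0,0,0],[255,0,0,0,0,0,0]]
  ]
}}

```text
clock: 2.67
position: [499.4, -202.6, 40.5]
ee_rot: [-0.119, 0.993, -0.001, 0.001]
contact_force: [1.3, -5.8, -2.1]
gripper_width: 14.0
grasp_force: 58.5
```

```bash
python3 - <<'E'
from h import *
s=arm.read_state();print(s["clock"],s["position"].round(1),s["gripper_width"],s["contact_force"].round(1))
w=[]
for k in range(1,14):
    t=.96*k/13; w.append((255,S(-125+165*np.cos(t),55+165*np.sin(t)),Rs(min(45,np.degrees(t))),2))
plan(w)
E
```

```text
2.6667 [ 499.4 -202.6   40.5] 13.981790904988676 [ 1.3 -5.8 -2.1]
[[[255, 0, 0.001, -0.004, 2, 0, 0], [255, 0.001, 0, -0.004, 2, 0, 0], [255, 0, 0, -0.006, 2, 0, 0], [255, 0, -0.001, -0.006, 2.5, 0, 0], [255, 0, -0.001, -0.006, 2, 0, 0], [255, 0, 0, -0.006, 2, 0, 0], [255, 0, -0.001, -0.006, 2, 0, 0], [255, 0, -0.001, -0.007, 2.5, 0, 0], [255, 0, 0, -0.006, 2, 0, 0], [255, 0, -0.001, -0.006, 2, 0, 0]]]
[[[255, 0, 0, -0.006, 2, 0, 0], [255, 0, -0.001, -0.006, 2.5, 0, 0], [255, 0, 0, -0.006, 2, 0, 0], [255, 0, -0.001, -0.006, 2, 0, 0], [255, 0, 0, -0.006, 2, 0, 0], [255, 0, -0.001, -0.006, 2, 0, 0], [255, 0, -0.001, -0.006, 2, 0, 0], [255, 0, 0, -0.007, 2.5, 0, 0], [255, 0, -0.001, -0.006, 2, 0, 0], [255, 0, 0, -0.006, 2, 0, 0]]]
[[[255, 0, 0, -0.006, 1.5, 0, 0], [255, 0, -0.001, -0.006, 1.5, 0, 0], [255, 0, 0, -0.006, 0, 0, 0], [255, 0, 0.001, -0.006, 0, 0, 0], [255, 0, 0.001, -0.006, 0, 0, 0], [255, 0, 0, -0.006, 0, 0, 0]]]
end [ 484. -146.  177.] 26
```

>>> {"api": "servo_tool", "payload": {
  "commands": [
    [[255,0,0.001,-0.004,2,0,0],[255,0.001,0,-0.004,2,0,0],[255,0,0,-0.006,2,0,0],[255,0,-0.001,-0.006,2.5,0,0],[255,0,-0.001,-0.006,2,0,0],[255,0,0,-0.006,2,0,0],[255,0,-0.001,-0.006,2,0,0],[255,0,-0.001,-0.007,2.5,0,0],[255,0,0,-0.006,2,0,0],[255,0,-0.001,-0.006,2,0,0]]
  ]
}}

```text
clock: 3.5
position: [498.2, -197.3, 99.7]
ee_rot: [-0.116, 0.976, -0.183, 0.024]
contact_force: [2.7, -7.5, 3.6]
gripper_width: 14.5
grasp_force: 59.4
```

```bash
python3 - <<'E'
from h import *
s=arm.read_state();R=Ro.from_quat(s["ee_rot"]);g=s["position"]-G*R.apply([0,0,1])
q=g-H;q[2]+=0;a=np.dot(q,XS);print('grasp stand x,y,z',a,np.dot(q,YS),g[2],'r',np.hypot(a+125,g[2]-55),'th',np.arctan2(g[2]-55,a+125),s["gripper_width"])
E
```

```text
grasp stand x,y,z 29.753996586582474 0.9598719767706515 117.12730697684454 r 166.75911288956613 th 0.3817630699923561 14.480843733253103
```

Following the arc well (θ≈0.38). I'll continue.

>>> {"api": "servo_tool", "payload": {
  "commands": [
    [[255,0,0,-0.006,2,0,0],[255,0,-0.001,-0.006,2.5,0,0],[255,0,0,-0.006,2,0,0],[255,0,-0.001,-0.006,2,0,0],[255,0,0,-0.006,2,0,0],[255,0,-0.001,-0.006,2,0,0],[255,0,-0.001,-0.006,2,0,0],[255,0,0,-0.007,2.5,0,0],[255,0,-0.001,-0.006,2,0,0],[255,0,0,-0.006,2,0,0]]
  ]
}}

```text
clock: 4.33
position: [491.9, -170.6, 154.8]
ee_rot: [-0.11, 0.926, -0.358, 0.046]
contact_force: [1.5, -3.0, 4.4]
gripper_width: 13.7
grasp_force: 59.5
```

```bash
cat >> h.py <<'E'
def rep():
    s=arm.read_state();R=Ro.from_quat(s["ee_rot"]);g=s["position"]-G*R.apply([0,0,1]);q=g-H;a=np.dot(q,XS)
    print('t',s["clock"],'j',s["joints"].round(2),'grasp stand',a.round(1),np.dot(q,YS).round(1),g[2].round(1),'leg th',np.arctan2(g[2]-55,a+125).round(3),'back',np.arctan2(g[2]-55,-a).round(3),'r',np.hypot(a,g[2]-55).round(1),'F',s["contact_force"].round(1),'w',s["gripper_width"])
    print(R.as_matrix()[:,1:].T.round(2).tolist())
E
python3 - <<'E'
from h import *
rep()
w=[]
for t in(.86,.91,.95): w.append((255,S(-125+165*np.cos(t),55+165*np.sin(t)),Rs(45),2))
plan(w)
E
```

```text
t 4.3333 j [ 0.17  0.25 -0.93  1.23 -0.79 -2.59] grasp stand -3.4 1.2 168.7 leg th 0.752 back 1.541 r 113.7 F [ 1.5 -3.   4.4] w 13.687490760070624
[[-0.17, 0.72, -0.67], [0.16, -0.65, -0.74]]
[[[255, 0.001, 0.001, -0.009, 1.5, 0, 0], [255, 0, 0.001, -0.009, 1, 0, -0.5], [255, 0, 0, -0.004, 0, 0, 0], [255, 0, 0, -0.004, 0, 0, 0], [255, 0, 0.001, -0.003, 0, 0, 0], [255, 0, 0, -0.004, 0, 0, 0]]]
end [ 485. -147.  177.] 6
```

>>> {"api": "servo_tool", "payload": {
  "commands": [
    [[255,0,0.001,-0.009,1,0,0],[255,0,0.001,-0.009,0.5,0,0],[255,0,0,-0.004,0,0,0],[255,0,0,-0.004,0,0,0],[255,0,0.001,-0.003,0,0,0],[255,0,0,-0.004,0,0,0],[255,0,0,0,0,0,0],[140,0,0,0,0,0,0],[140,0,0,0,0,0,0],[140,0,0,0,0,0,0]]
  ]
}}

```text
clock: 5.17
position: [484.0, -146.1, 173.4]
ee_rot: [-0.111, 0.922, -0.368, 0.045]
contact_force: [-0.1, -0.1, -0.1]
gripper_width: 38.3
grasp_force: 0.0
```

```bash
python3 - <<'E'
from h import *
rep()
plan([(140,S(-60,260),Rs(43),5),(150,S(-150,230),Rs(0),8),(150,S(-193,150),Rs(0),5)])
E
```

```text
t 5.1667 j [ 0.28  0.22 -0.91  1.12 -0.87 -2.56] grasp stand -29.4 -0.6 187.0 leg th 0.944 back 1.351 r 135.2 F [-0.1 -0.1 -0.1] w 38.29762064993743
[[-0.17, 0.71, -0.69], [0.16, -0.67, -0.73]]
[[[140, 0, -0.006, -0.015, 0, 0, 0], [140, 0, -0.005, -0.015, 0, 0, 0], [140, 0, -0.006, -0.015, 0, 0, 0], [140, 0, -0.005, -0.015, 0, 0, 0], [140, -0.001, -0.006, -0.014, -0.5, 0, 0], [150, 0, 0.012, -0.006, -5.5, 0, 0], [150, 0, 0.013, -0.004, -5.5, 0, 0], [150, 0, 0.013, -0.003, -5.5, 0, 0], [150, 0, 0.014, -0.002, -5.5, 0, 0], [150, 0, 0.014, 0, -5, 0, 0]]]
[[[150, 0, 0.013, 0.001, -5.5, 0, 0], [150, 0, 0.013, 0.002, -5, 0, 0], [150, 0, 0.014, 0.003, -5.5, 0, 0], [150, 0, 0.009, 0.016, 0, 0, 0], [150, 0, 0.008, 0.016, 0, 0, 0], [150, 0, 0.009, 0.016, 0, 0, 0], [150, 0, 0.008, 0.016, 0, 0, 0], [150, 0, 0.009, 0.016, 0, 0, 0]]]
end [443.  26. 131.] 18
```

>>> {"api": "servo_tool", "payload": {
  "commands": [
    [[140,0,0,-0.016,0,0,0],[140,0,0,-0.016,0,0,0],[140,0,0,-0.016,0,0,0],[140,0,0,-0.016,0,0,0],[140,0,0,-0.016,0,0,0],[140,0,0,0,0,0,0]]
  ]
}}

```text
clock: 5.67
position: [472.2, -90.7, 232.9]
ee_rot: [-0.111, 0.922, -0.367, 0.047]
contact_force: [-0.7, -0.7, 1.2]
gripper_width: 38.8
grasp_force: 0.0
```

```bash
python3 - <<'E'
from h import *
rep()
plan([(150,S(-193,200),Rs(0),9),(150,S(-193,110),Rs(0),4)])
E
```

```text
t 5.6667 j [ 0.49  0.14 -0.81  0.88 -1.05 -2.44] grasp stand -86.0 1.0 246.4 leg th 1.37 back 1.148 r 209.9 F [-0.7 -0.7  1.2] w 38.79889685623311
[[-0.17, 0.71, -0.69], [0.17, -0.67, -0.73]]
[[[150, 0, 0.014, -0.005, -5, 0, 0], [150, 0, 0.014, -0.004, -5, 0, 0], [150, 0, 0.014, -0.003, -5, 0, 0], [150, 0, 0.014, -0.001, -4.5, 0, 0], [150, 0, 0.015, 0, -5, 0, 0], [150, 0, 0.014, 0.001, -4.5, 0, 0], [150, 0, 0.014, 0.002, -5, 0, 0], [150, 0, 0.014, 0.004, -4.5, 0, 0], [150, 0.001, 0.014, 0.005, -5, 0.5, 0], [150, 0, 0, 0.022, 0, 0, 0]]]
[[[150, 0, 0, 0.023, 0, 0, 0], [150, 0, 0, 0.022, 0, 0, 0], [150, 0, 0, 0.023, 0, 0, 0]]]
end [442.  25.  91.] 13
```

>>> {"api": "servo_tool", "payload": {
  "commands": [
    [[150,0,0.014,-0.005,-5,0,0],[150,0,0.014,-0.004,-5,0,0],[150,0,0.014,-0.003,-5,0,0],[150,0,0.014,-0.001,-4.5,0,0],[150,0,0.015,0,-5,0,0],[150,0,0.014,0.001,-4.5,0,0],[150,0,0.014,0.002,-5,0,0],[150,0,0.014,0.004,-4.5,0,0],[150,0.001,0.014,0.005,-5,0,0],[150,0,0,0.022,0,0,0]]
  ]
}}

```text
clock: 6.5
position: [444.6, 23.9, 159.2]
ee_rot: [-0.118, 0.993, 0.003, 0.004]
contact_force: [0.5, 0.3, 0.3]
gripper_width: 35.3
grasp_force: 0.0
```

>>> {"api": "servo_tool", "payload": {
  "commands": [
    [[150,0,0,0.023,0,0,0],[150,0,0,0.022,0,0,0],[150,0,0,0.023,0,0,0],[150,0,0,0,0,0,0],[150,0,0,0,0,0,0]]
  ]
}}

```text
clock: 6.92
position: [440.8, 22.3, 88.0]
ee_rot: [-0.119, 0.993, -0.001, -0.002]
contact_force: [0.8, 0.6, 0.7]
gripper_width: 35.0
grasp_force: 0.0
```

```bash
python3 - <<'E'
from h import *
rep()
d=cams.get_image("side");f=d["frame"][130:310,300:500];cv2.imwrite("pics/b.png",cv2.resize(f,None,fx=3,fy=3))
E
```

```text
t 6.9167 j [ 0.42  0.25 -0.62  0.   -0.71 -1.75] grasp stand -190.4 -2.6 106.7 leg th 2.473 back 0.265 r 197.2 F [0.8 0.6 0.7] w 35.02376244788083
[[-0.24, 0.97, -0.0], [-0.0, -0.0, -1.0]]
```

View pics/b.png

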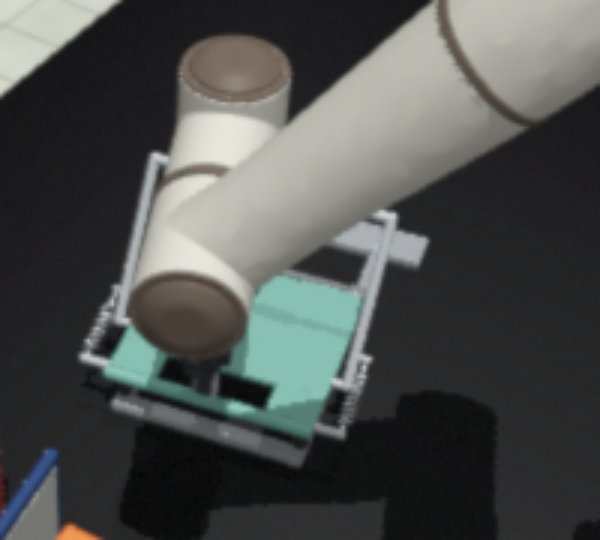

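The leg stands open. The fingers, at (205,375), are over the hand hole next to the rim. I'll lower 52 mm and grip.

>>> {"api": "servo_tool", "payload": {
  "commands": [
    [[150,0,0.002,0.013,0,0,0],[150,0,0,0.013,0,0,0],[150,0,0,0.013,0,0,0],[150,0,0,0.013,0,0,0],[150,0,0,0,0,0,0],[255,0,0,0,0,0,0],[255,0,0,0,0,0,0],[255,0,0,0,0,0,0],[255,0,0,0,0,0,0]]
  ]
}}

```text
clock: 7.72
position: [442.6, 23.4, 38.5]
ee_rot: [-0.12, 0.993, -0.001, 0.001]
contact_force: [6.5, -13.7, -2.0]
gripper_width: 11.7
grasp_force: 58.4
```

```bash
python3 - <<'E'
from h import *
rep()
w=[]
N=19
for k in range(1,N+1):
    t=1.95*k/N; w.append((255,S(-193*np.cos(t),55+193*np.sin(t)),Rs(-55*k/N),2))
plan(w)
E
```

```text
t 7.7167 j [ 0.42  0.34 -0.67  0.   -0.56 -1.76] grasp stand -191.1 -0.7 57.2 leg th 3.108 back 0.012 r 191.1 F [  6.5 -13.7  -2. ] w 11.668913743237296
[[-0.24, 0.97, -0.0], [0.0, -0.0, -1.0]]
[[[255, 0, 0.001, -0.009, -1.5, 0, 0], [255, -0.001, 0.001, -0.009, -1.5, 0, 0], [255, 0, -0.001, -0.01, -1.5, 0, 0], [255, 0, 0, -0.009, -1.5, 0, 0], [255, 0, -0.001, -0.01, -1.5, 0, 0], [255, 0, -0.001, -0.01, -1.5, 0, 0], [255, 0, -0.001, -0.01, -1.5, 0, 0], [255, 0, -0.001, -0.009, -1, 0, 0], [255, 0, -0.002, -0.01, -1.5, 0, 0], [255, 0, -0.002, -0.01, -1.5, 0, 0]]]
[[[255, 0, -0.003, -0.009, -1.5, 0, 0], [255, 0, -0.002, -0.009, -1.5, 0, 0], [255, 0, -0.003, -0.009, -1.5, 0, 0], [255, 0, -0.003, -0.01, -1.5, 0, 0], [255, 0, -0.004, -0.009, -1.5, 0, 0], [255, 0, -0.003, -0.009, -1.5, 0, 0], [255, 0, -0.004, -0.009, -1.5, 0, 0], [255, 0, -0.004, -0.009, -1, 0, 0], [255, 0, -0.004, -0.009, -1.5, 0, 0], [255, 0, -0.004, -0.008, -1.5, 0, 0]]]
[[[255, 0, -0.005, -0.009, -1.5, 0, 0], [255, 0, -0.005, -0.008, -1.5, 0, 0], [255, 0, -0.005, -0.008, -1.5, 0, 0], [255, 0, -0.005, -0.008, -1.5, 0, 0], [255, 0, -0.006, -0.008, -1.5, 0, 0], [255, 0, -0.006, -0.008, -1.5, 0, 0], [255, 0, -0.006, -0.007, -1.5, 0, 0], [255, 0, -0.005, -0.008, -1, 0, 0], [255, 0, -0.007, -0.007, -1.5, 0, 0], [255, 0, -0.006, -0.007, -1.5, 0, 0]]]
[[[255, 0, -0.007, -0.007, -1.5, 0, 0], [255, 0, -0.007, -0.007, -1.5, 0, 0], [255, 0, -0.007, -0.006, -1.5, 0, 0], [255, 0, -0.007, -0.007, -1.5, 0, 0], [255, 0, -0.008, -0.006, -1.5, 0, 0], [255, 0, -0.007, -0.006, -1, 0, 0], [255, 0, -0.008, -0.005, -1.5, 0, 0], [255, 0, -0.007, -0.006, -1.5, 0, 0]]]
end [ 502. -217.  224.] 38
```

>>> {"api": "servo_tool", "payload": {
  "commands": [
    [[255,0,0.001,-0.009,-1.5,0,0],[255,0,0.001,-0.009,-1.5,0,0],[255,0,-0.001,-0.01,-1.5,0,0],[255,0,0,-0.009,-1.5,0,0],[255,0,-0.001,-0.01,-1.5,0,0],[255,0,-0.001,-0.01,-1.5,0,0],[255,0,-0.001,-0.01,-1.5,0,0],[255,0,-0.001,-0.009,-1,0,0],[255,0,-0.002,-0.01,-1.5,0,0],[255,0,-0.002,-0.01,-1.5,0,0]]
  ]
}}

```text
clock: 8.55
position: [447.1, 4.6, 131.0]
ee_rot: [-0.118, 0.985, 0.124, -0.013]
contact_force: [7.5, -12.8, -15.8]
gripper_width: 12.0
grasp_force: 60.3
```

```bash
python3 - <<'E'
from h import *
rep()
E
```

```text
t 8.55 j [ 0.19  0.24 -0.4  -0.3  -0.96 -1.34] grasp stand -167.1 -0.8 149.1 leg th 1.991 back 0.513 r 191.7 F [  7.5 -12.8 -15.8] w 12.024438955419123
[[-0.23, 0.94, 0.25], [-0.05, 0.24, -0.97]]
```

>>> {"api": "servo_tool", "payload": {
  "commands": [
    [[255,0,-0.004,-0.008,-1.5,0,0],[255,0,-0.003,-0.008,-1.5,0,0],[255,0,-0.003,-0.009,-1.5,0,0],[255,0,-0.003,-0.01,-1.5,0,0],[255,0,-0.004,-0.009,-1.5,0,0],[255,0,-0.003,-0.009,-1.5,0,0],[255,0,-0.004,-0.009,-1.5,0,0],[255,0,-0.004,-0.009,-1,0,0],[255,0,-0.004,-0.009,-1.5,0,0],[255,0,-0.004,-0.008,-1.5,0,0]]
  ]
}}

```text
clock: 9.38
position: [460.8, -53.8, 202.0]
ee_rot: [-0.116, 0.96, 0.251, -0.029]
contact_force: [-0.6, 5.8, 2.5]
gripper_width: 11.9
grasp_force: 60.2
```

```bash
python3 - <<'E'
from h import *
rep()
w=[]
N=9;t0=1.03;R0=-29
for k in range(1,N+1):
    t=t0+(1.95-t0)*k/N; w.append((255,S(-192*np.cos(t),55+192*np.sin(t)),Rs(R0-26*k/N),2))
plan(w)
E
```

```text
t 9.3833 j [-0.11  0.28 -0.14 -0.49 -1.36 -1.07] grasp stand -102.5 -1.3 218.3 leg th 1.434 back 1.01 r 192.8 F [-0.6  5.8  2.5] w 11.867518820814341
[[-0.21, 0.85, 0.49], [-0.11, 0.48, -0.87]]
[[[255, -0.001, -0.006, -0.01, -1.5, 0, 0], [255, 0, -0.006, -0.01, -1, 0, 0], [255, 0, -0.005, -0.008, -1.5, 0, 0], [255, 0, -0.005, -0.008, -1.5, 0, 0], [255, 0, -0.006, -0.007, -1.5, 0, 0], [255, 0, -0.006, -0.008, -1.5, 0, 0], [255, 0, -0.006, -0.007, -1.5, 0, 0], [255, 0, -0.006, -0.008, -1.5, 0, 0], [255, 0, -0.006, -0.007, -1.5, 0, 0], [255, 0, -0.006, -0.007, -1, 0, 0]]]
[[[255, 0, -0.007, -0.007, -1.5, 0, 0], [255, 0, -0.007, -0.006, -1.5, 0, 0], [255, 0, -0.007, -0.006, -1.5, 0, 0], [255, 0, -0.007, -0.007, -1.5, 0, 0], [255, 0, -0.007, -0.006, -1.5, 0, 0], [255, 0, -0.007, -0.006, -1.5, 0, 0], [255, 0, -0.008, -0.005, -1.5, 0, 0], [255, 0, -0.008, -0.006, -1, 0, 0]]]
end [ 502. -216.  222.] 18
```

>>> {"api": "servo_tool", "payload": {
  "commands": [
    [[255,0,-0.006,-0.009,-1.5,0,0],[255,0,-0.005,-0.009,-1,0,0],[255,0,-0.005,-0.008,-1.5,0,0],[255,0,-0.005,-0.008,-1.5,0,0],[255,0,-0.006,-0.007,-1.5,0,0],[255,0,-0.006,-0.008,-1.5,0,0],[255,0,-0.006,-0.007,-1.5,0,0],[255,0,-0.006,-0.008,-1.5,0,0],[255,0,-0.006,-0.007,-1.5,0,0],[255,0,-0.006,-0.007,-1,0,0]]
  ]
}}

```text
clock: 10.22
position: [481.9, -143.1, 236.7]
ee_rot: [-0.114, 0.923, 0.366, -0.042]
contact_force: [-2.8, 4.7, 18.1]
gripper_width: 12.0
grasp_force: 59.3
```

```bash
python3 - <<'E'
from h import *
rep()
w=[]
N=9;t0=1.52;R0=-43
for k in range(1,N+1):
    t=t0+(2.05-t0)*k/N; w.append((255,S(-192*np.cos(t),55+192*np.sin(t)),Rs(R0-12*k/N),2))
plan(w)
E
```

```text
t 10.2167 j [-0.36  0.45  0.13 -0.61 -1.72 -0.91] grasp stand -7.2 -1.9 250.3 leg th 1.028 back 1.534 r 195.5 F [-2.8  4.7 18.1] w 12.034421290624474
[[-0.18, 0.71, 0.68], [-0.16, 0.67, -0.73]]
[[[255, -0.001, -0.004, -0.002, -0.5, 0, 0], [255, -0.001, -0.004, -0.002, -0.5, 0, 0.5], [255, 0, -0.004, -0.004, -0.5, 0, 0], [255, 0, -0.004, -0.003, -1, 0, 0], [255, 0, -0.004, -0.004, -0.5, 0, 0], [255, 0, -0.004, -0.004, -1, 0, 0], [255, 0, -0.004, -0.003, -0.5, 0, 0], [255, 0, -0.005, -0.004, -0.5, 0, 0], [255, 0, -0.004, -0.003, -0.5, 0, 0], [255, 0, -0.004, -0.003, -1, 0, 0]]]
[[[255, 0, -0.005, -0.003, -0.5, 0, 0], [255, 0, -0.004, -0.004, -1, 0, 0], [255, 0, -0.005, -0.003, -0.5, 0, 0], [255, 0, -0.004, -0.003, -0.5, 0, 0], [255, 0, -0.005, -0.003, -0.5, 0, 0], [255, 0, -0.005, -0.002, -1, 0, 0], [255, 0, -0.005, -0.003, -0.5, 0, 0], [255, 0, -0.004, -0.003, -1, 0, 0]]]
end [ 506. -233.  215.] 18
```

>>> {"api": "servo_tool", "payload": {
  "commands": [
    [[255,0,-0.004,-0.004,-0.5,0,0],[255,0,-0.004,-0.004,-0.5,0,0],[255,0,-0.004,-0.004,-0.5,0,0],[255,0,-0.004,-0.004,-1,0,0],[255,0,-0.004,-0.004,-0.5,0,0],[255,0,-0.004,-0.004,-1,0,0],[255,0,-0.004,-0.003,-0.5,0,0],[255,0,-0.005,-0.004,-0.5,0,0],[255,0,-0.004,-0.003,-0.5,0,0],[255,0,-0.004,-0.003,-1,0,0]]
  ]
}}

```text
clock: 11.05
position: [495.1, -199.0, 232.9]
ee_rot: [-0.111, 0.902, 0.414, -0.048]
contact_force: [0.7, -4.8, 15.8]
gripper_width: 12.1
grasp_force: 61.2
```

```bash
python3 - <<'E'
from h import *
rep()
w=[]
N=5;t0=1.81;R0=-49.5
for k in range(1,N+1):
    t=t0+(2.09-t0)*k/N; w.append((255,S(-194*np.cos(t),55+194*np.sin(t)),Rs(R0-6*k/N),2))
plan(w)
E
```

```text
t 11.05 j [-0.47  0.56  0.27 -0.65 -1.86 -0.86] grasp stand 51.6 -2.3 245.1 leg th 0.822 back 1.836 r 197.0 F [ 0.7 -4.8 15.8] w 12.067931842014724
[[-0.16, 0.63, 0.76], [-0.18, 0.74, -0.65]]
[[[255, -0.001, -0.003, 0, -0.5, 0, 0], [255, -0.001, -0.003, -0.001, -1, 0, 0.5], [255, 0, -0.004, -0.003, -0.5, 0, 0], [255, 0, -0.005, -0.003, -0.5, 0, 0], [255, 0, -0.004, -0.003, -0.5, 0, 0], [255, 0, -0.005, -0.002, -1, 0, 0], [255, 0, -0.005, -0.003, -0.5, 0, 0], [255, 0, -0.004, -0.002, -0.5, 0, 0], [255, 0, -0.005, -0.003, -0.5, 0, 0], [255, 0, -0.004, -0.002, -0.5, 0, 0]]]
end [ 507. -240.  213.] 10
```

>>> {"api": "servo_tool", "payload": {
  "commands": [
    [[255,0,-0.003,-0.003,-0.5,0,0],[255,0,-0.004,-0.003,-0.5,0,0],[255,0,-0.004,-0.003,-0.5,0,0],[255,0,-0.005,-0.003,-0.5,0,0],[255,0,-0.004,-0.003,-0.5,0,0],[255,0,-0.004,-0.003,-0.5,0,0],[255,0,0,0,0,0,0]]
  ]
}}

```text
clock: 11.63
position: [502.0, -228.1, 222.8]
ee_rot: [-0.108, 0.891, 0.438, -0.052]
contact_force: [-0.1, -3.9, 8.9]
gripper_width: 11.7
grasp_force: 61.7
```

```bash
python3 - <<'E'
from h import *
rep()
E
```

```text
t 11.6333 j [-0.51  0.63  0.35 -0.67 -1.93 -0.84] grasp stand 82.2 -2.5 234.2 leg th 0.713 back 2.001 r 197.2 F [-0.1 -3.9  8.9] w 11.732903812802776
[[-0.15, 0.59, 0.79], [-0.19, 0.77, -0.61]]
```

>>> {"api": "servo_tool", "payload": {
  "commands": [
    [[255,0,-0.003,-0.001,0,0,0],[255,0,-0.003,-0.001,0,0,0],[255,0,-0.003,-0.001,0,0,0],[255,0,-0.002,-0.001,0,0,0],[255,0,0,0,0,0,0]]
  ]
}}

```text
clock: 12.05
position: [504.4, -238.1, 217.3]
ee_rot: [-0.108, 0.892, 0.436, -0.051]
contact_force: [0.3, -7.1, 9.2]
gripper_width: 11.9
grasp_force: 62.9
```

```bash
python3 - <<'E'
from h import *
rep()
E
```

```text
t 12.05 j [-0.52  0.65  0.36 -0.66 -1.93 -0.84] grasp stand 92.5 -2.6 228.8 leg th 0.674 back 2.06 r 196.8 F [ 0.3 -7.1  9.2] w 11.87202833336527
[[-0.15, 0.6, 0.79], [-0.19, 0.77, -0.61]]
```

>>> {"api": "servo_tool", "payload": {
  "commands": [
    [[255,0,-0.002,-0.001,0,0,0],[255,0,-0.002,-0.001,0,0,0],[255,0,0,0,0,0,0],[255,0,0,0,0,0,0]]
  ]
}}

```text
clock: 12.38
position: [505.0, -240.8, 215.9]
ee_rot: [-0.109, 0.891, 0.438, -0.052]
contact_force: [-0.5, -3.8, 10.0]
gripper_width: 11.9
grasp_force: 62.7
```

```bash
python3 - <<'E'
from h import *
rep()
E
```

```text
t 12.3833 j [-0.52  0.65  0.37 -0.66 -1.93 -0.83] grasp stand 95.2 -2.6 227.3 leg th 0.664 back 2.076 r 196.9 F [-0.5 -3.8 10. ] w 11.93975960215246
[[-0.15, 0.59, 0.79], [-0.19, 0.77, -0.61]]
```

>>> {"api": "servo_tool", "payload": {
  "commands": [
    [[200,0,0,0,0,0,0],[170,0,0,0,0,0,0],[150,0,0,0,0,0,0],[150,0,0,0,0,0,0]]
  ]
}}

```text
clock: 12.72
position: [505.7, -239.1, 211.2]
ee_rot: [-0.107, 0.89, 0.439, -0.053]
contact_force: [-0.7, -0.9, -0.1]
gripper_width: 35.0
grasp_force: 0.0
```

>>> {"api": "servo_tool", "payload": {
  "commands": [
    [[150,0,0,-0.008,0,0,0],[150,0,0,-0.012,0,0,0],[150,0,0,-0.015,0,0,0],[150,0,0,-0.015,0,0,0],[150,0,0,-0.02,0,0,0],[150,0,0,-0.02,0,0,0]]
  ]
}}

```text
clock: 13.22
position: [522.7, -309.5, 266.4]
ee_rot: [-0.107, 0.89, 0.439, -0.053]
contact_force: [1.2, -0.1, 0.2]
gripper_width: 35.1
grasp_force: 0.0
```

```bash
python3 - <<'E'
from h import *
rep()
ty=np.array([-.990,-.139,0]); 
T=np.array([600,317,0])
plan([(100,S(120,400),Rs(0),8),(100,T+[-30,-80,400],Rs(0,ty),16),(100,T+[0,0,330],Rs(0,ty),4)])
d=cams.get_image("side");f=d["frame"][90:310,220:500];cv2.imwrite("pics/c.png",cv2.resize(f,None,fx=2.7,fy=2.7))
E
```

```text
t 13.2167 j [-0.59  0.72  0.62 -0.68 -2.13 -0.91] grasp stand 166.2 -1.7 277.7 leg th 0.653 back 2.212 r 277.9 F [ 1.2 -0.1  0.2] w 35.055199368031694
[[-0.14, 0.59, 0.79], [-0.19, 0.77, -0.61]]
[[[100, 0, 0.014, -0.006, 6.5, 0, 0], [100, 0, 0.013, -0.007, 6.5, 0, 0], [100, 0, 0.012, -0.009, 6.5, 0, 0], [100, 0, 0.011, -0.01, 6.5, 0, 0], [100, 0, 0.01, -0.011, 6.5, 0, 0], [100, -0.001, 0.009, -0.012, 6.5, 0, 0], [100, 0, 0.007, -0.013, 7, 0, 0], [100, -0.001, 0.006, -0.014, 6.5, 0, 0], [100, -0.011, 0.031, 0, 0, 0, -5.5], [100, -0.014, 0.029, 0, 0, 0, -5.5]]]
[[[100, -0.016, 0.028, 0, 0, 0, -5], [100, -0.019, 0.026, 0, 0, 0, -5.5], [100, -0.021, 0.024, 0, 0, 0, -5], [100, -0.023, 0.022, 0, 0, 0, -5.5], [100, -0.025, 0.02, 0, 0, 0, -5], [100, -0.027, 0.018, 0, 0, 0, -5.5], [100, -0.029, 0.015, 0, 0, 0, -5], [100, -0.03, 0.013, 0, 0, 0, -5.5], [100, -0.031, 0.01, 0, 0, 0, -5], [100, -0.032, 0.007, 0, 0, 0, -5.5]]]
[[[100, -0.032, 0.004, 0, 0, 0, -5], [100, -0.032, 0.001, 0, 0, 0, -5.5], [100, -0.033, -0.002, 0, 0, 0, -5], [100, -0.032, -0.005, 0, 0, 0, -5.5], [100, -0.019, -0.01, 0.018, 0, 0, 0], [100, -0.019, -0.01, 0.017, 0, 0, 0], [100, -0.018, -0.011, 0.018, 0, 0, 0], [100, -0.019, -0.01, 0.017, 0, 0, 0]]]
end [600. 317. 312.] 28
```

View pics/c.png

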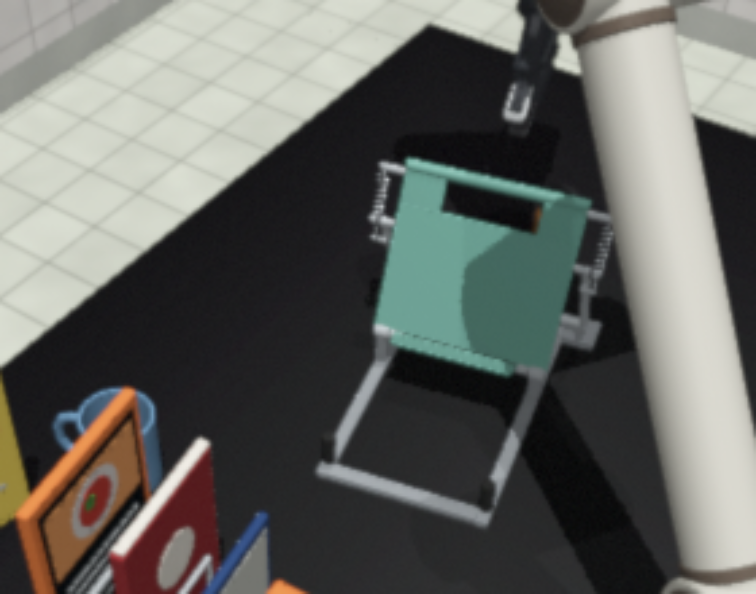

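The backrest stands by itself, with its rim at (500,180) and ledge at (455,355) in the crop. The orange tablet's top edge shows at (80,455). Next I'll go over to the tablet.

>>> {"api": "servo_tool", "payload": {
  "commands": [
    [[100,0,0.014,-0.006,6.5,0,0],[100,0,0.013,-0.007,6.5,0,0],[100,0,0.012,-0.009,6.5,0,0],[100,0,0.011,-0.01,6.5,0,0],[100,0,0.01,-0.011,6.5,0,0],[100,0,0.009,-0.012,6.5,0,0],[100,0,0.007,-0.013,7,0,0],[100,-0.001,0.006,-0.014,6.5,0,0],[100,-0.011,0.031,0,0,0,-5.5],[100,-0.014,0.029,0,0,0,-5.5]]
  ]
}}

```text
clock: 14.1
position: [522.3, -211.5, 383.0]
ee_rot: [-0.216, 0.976, -0.001, 0.001]
contact_force: [0.9, 1.4, 0.1]
gripper_width: 51.8
grasp_force: 0.0
```

>>> {"api": "servo_tool", "payload": {
  "commands": [
    [[100,-0.016,0.028,0,0,0,-5],[100,-0.019,0.026,0,0,0,-5.5],[100,-0.021,0.024,0,0,0,-5],[100,-0.023,0.022,0,0,0,-5.5],[100,-0.025,0.02,0,0,0,-5],[100,-0.027,0.018,0,0,0,-5.5],[100,-0.029,0.015,0,0,0,-5],[100,-0.03,0.013,0,0,0,-5.5],[100,-0.031,0.01,0,0,0,-5],[100,-0.032,0.007,0,0,0,-5.5]]
  ]
}}

```text
clock: 14.93
position: [555.5, 110.2, 381.5]
ee_rot: [-0.626, 0.78, 0.0, 0.0]
contact_force: [0.6, -0.0, 0.3]
gripper_width: 51.5
grasp_force: 0.0
```

```bash
python3 - <<'E'
from h import *
rep()
ty=np.array([-.990,-.139,0]); 
T=np.array([600,317,0])
plan([(100,T+[-30,-60,390],Rs(0,ty),4),(100,T+[-0,-0,370],Rs(0,ty),4)])
for n in("side","top"):
    d=cams.get_image(n)
    for c in blobs(d,(4,150,90),(17,255,255))[:5]:
        a=cv2.approxPolyDP(cv2.convexHull(c),2,True)[:,0]
        print(n,cv2.contourArea(c),a.tolist(),[onz(d,q,252)[:2].round().tolist() for q in a])
E
```

```text
t 14.9333 j [ 0.48  0.22  0.14 -0.   -1.49 -0.7 ] grasp stand -248.6 129.6 400.2 leg th 1.915 back 0.947 r 425.4 F [ 0.6 -0.   0.3] w 51.50349454437685
[[-0.98, 0.22, -0.0], [0.0, 0.0, -1.0]]
[[[100, -0.037, 0.004, 0.003, 0, 0, -5], [100, -0.037, 0.001, 0.002, 0, 0, -5], [100, -0.037, -0.002, 0.003, 0, 0, -5.5], [100, -0.036, -0.005, 0.002, 0, 0, -5], [100, -0.014, -0.009, 0.005, 0, 0, 0], [100, -0.014, -0.01, 0.005, 0, 0, 0], [100, -0.014, -0.009, 0.005, 0, 0, 0], [100, -0.013, -0.01, 0.005, 0, 0, 0]]]
end [600. 317. 351.] 8
side 8006.5 [[321, 305], [424, 357], [404, 433], [322, 385], [319, 324]] [[377.0, 333.0], [140.0, 316.0], [97.0, 469.0], [266.0, 480.0], [352.0, 374.0]]
side 756.5 [[268, 233], [270, 248], [248, 333], [243, 339], [240, 337], [225, 281]] [[612.0, 235.0], [575.0, 270.0], [457.0, 476.0], [455.0, 493.0], [463.0, 493.0], [591.0, 405.0]]
side 160.5 [[245, 273], [251, 293], [241, 304], [236, 284]] [[571.0, 362.0], [521.0, 396.0], [519.0, 431.0], [565.0, 397.0]]
side 150.5 [[545, 171], [543, 189], [540, 191], [533, 182], [539, 173]] [[146.0, -391.0], [124.0, -313.0], [1
[... 448 characters left out ...]
.0]]
top 950.0 [[253, 301], [255, 367], [240, 387], [235, 388], [232, 372], [231, 304]] [[352.0, 331.0], [170.0, 320.0], [115.0, 360.0], [112.0, 373.0], [155.0, 383.0], [343.0, 393.0]]
top 465.0 [[576, 428], [586, 432], [594, 442], [576, 476], [563, 473], [555, 465], [551, 456], [551, 446], [561, 431]] [[20.0, -571.0], [10.0, -598.0], [-17.0, -619.0], [-108.0, -567.0], [-101.0, -532.0], [-80.0, -510.0], [-56.0, -500.0], [-29.0, -500.0], [11.0, -529.0]]
top 441.0 [[548, 356], [556, 354], [566, 360], [569, 371], [564, 377], [553, 377], [546, 371], [544, 363]] [[214.0, -497.0], [220.0, -520.0], [204.0, -548.0], [174.0, -555.0], [157.0, -541.0], [157.0, -510.0], [173.0, -491.0], [195.0, -486.0]]
```

>>> {"api": "servo_tool", "payload": {
  "commands": [
    [[100,-0.037,0.004,0.003,0,0,-5],[100,-0.037,0.001,0.002,0,0,-5],[100,-0.037,-0.002,0.003,0,0,-5.5],[100,-0.036,-0.005,0.002,0,0,-5],[100,-0.014,-0.008,0.005,0,0,0],[100,-0.014,-0.008,0.005,0,0,0],[100,-0.014,-0.009,0.005,0,0,0],[100,-0.013,-0.009,0.005,0,0,0],[100,0,0,0,0,0,0]]
  ]
}}

```text
clock: 15.78
position: [598.2, 315.7, 348.2]
ee_rot: [0.753, -0.658, -0.001, 0.002]
contact_force: [-0.8, 0.3, -1.3]
gripper_width: 51.5
grasp_force: 0.0
```

```bash
python3 - <<'E'
from h import *
rep()
ty=np.array([-.990,-.139,0]); 
T=np.array([597,317,0])
plan([(100,T+[0,0,275],Rs(0,ty),3),(100,T+[0,0,241],Rs(0,ty),3)])
d=cams.get_image("side");f=d["frame"][90:370,150:400];cv2.imwrite("pics/d.png",cv2.resize(f,None,fx=2,fy=2))
E
```

```text
t 15.7833 j [ 0.72  0.43  0.37 -0.   -1.51 -0.59] grasp stand -438.1 219.9 366.9 leg th 2.358 back 0.619 r 537.8 F [-0.8  0.3 -1.3] w 51.47868025725523
[[-0.99, -0.13, 0.0], [-0.0, -0.0, -1.0]]
[[[100, -0.001, 0, 0.031, 0, 0, 0], [100, 0, 0, 0.03, 0, 0, 0], [100, -0.001, 0.001, 0.031, 0, 0, -0.5], [100, 0, 0, 0.011, 0, 0, 0], [100, 0, 0, 0.011, 0, 0, 0], [100, 0, 0, 0.012, 0, 0, 0]]]
end [597. 317. 222.] 6
```

View pics/d.png

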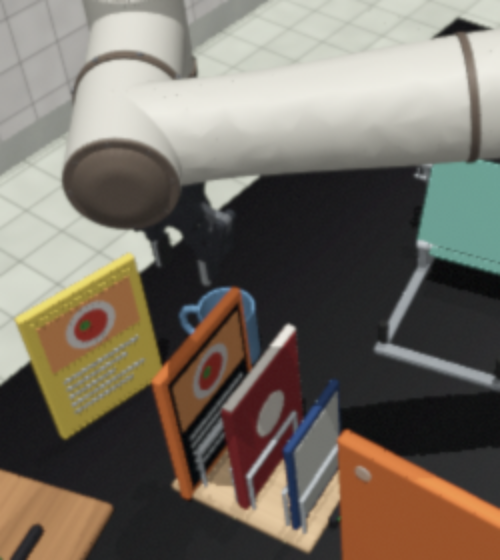

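The fingertips at (163,265) and (205,280) sit above the tablet's top edge, whose middle is near (198,333). I'll lower and grip.

>>> {"api": "servo_tool", "payload": {
  "commands": [
    [[100,-0.001,0,0.031,0,0,0],[100,0,0,0.03,0,0,0],[100,-0.001,0.001,0.031,0,0,-0.5],[100,0,0,0.011,0,0,0],[100,0,0,0.011,0,0,0],[100,0,0,0.012,0,0,0],[160,0,0,0,0,0,0]]
  ]
}}

```text
clock: 16.42
position: [596.1, 315.5, 224.4]
ee_rot: [0.755, -0.655, -0.0, 0.001]
contact_force: [-0.3, -0.4, -0.1]
gripper_width: 41.2
grasp_force: 0.0
```

>>> {"api": "servo_tool", "payload": {
  "commands": [
    [[200,0,0,0,0,0,0],[230,0,0,0,0,0,0],[255,0,0,0,0,0,0],[255,0,0,0,0,0,0],[255,0,0,0,0,0,0]]
  ]
}}

```text
clock: 16.83
position: [597.3, 316.8, 227.6]
ee_rot: [0.756, -0.655, 0.001, -0.002]
contact_force: [0.6, 0.1, 5.3]
gripper_width: 12.6
grasp_force: 61.7
```

>>> {"api": "servo_tool", "payload": {
  "commands": [
    [[200,0,0,0,0,0,0],[200,0,0,0,0,0,0],[200,0,0,0.006,0,0,0],[200,0,0,0,0,0,0],[255,0,0,0,0,0,0],[255,0,0,0,0,0,0],[255,0,0,0,0,0,0]]
  ]
}}

```text
clock: 17.42
position: [596.2, 316.2, 217.7]
ee_rot: [0.756, -0.655, -0.0, 0.001]
contact_force: [2.3, -1.1, -5.5]
gripper_width: 13.5
grasp_force: 59.8
```

```bash
python3 - <<'E'
from h import *
rep()
E
```

```text
t 17.4167 j [ 0.73  0.48  0.13 -0.   -1.22 -0.58] grasp stand -439.1 218.0 236.4 leg th 2.618 back 0.392 r 475.1 F [ 2.3 -1.1 -5.5] w 13.527094480514625
[[-0.99, -0.14, 0.0], [-0.0, -0.0, -1.0]]
```

```bash
cat >> h.py <<'E'
TY=np.array([-.990,-.139,0]); F0=(99.5,261.9)
def P(du,dn,t=-28): return S(F0[0]+.470*du-.883*dn,F0[1]+.883*du+.470*dn)
E
python3 - <<'E'
from h import *
p=np.array([596.2,316.2,0])
plan([(255,p+[0,0,290],Rs(0,TY),4),(255,p+[0,0,400],Rs(0,TY),5),(255,[621,140,405],Rs(0,TY),7),(255,S(-60,400),Rs(0),18)])
E
```

```text
[[[255, 0, 0, -0.013, 0, 0, 0], [255, 0, 0, -0.014, 0, 0, 0], [255, 0, 0, -0.013, 0, 0, 0], [255, 0, 0, -0.014, 0, 0, 0], [255, 0, 0, -0.022, 0, 0, 0], [255, 0, 0, -0.022, 0, 0, 0], [255, 0, 0, -0.022, 0, 0, 0], [255, 0, 0, -0.022, 0, 0, 0], [255, 0, 0, -0.022, 0, 0, 0], [255, 0.025, 0, -0.001, 0, 0, 0]]]
[[[255, 0.026, 0, -0.001, 0, 0, 0], [255, 0.025, 0, 0, 0, 0, 0], [255, 0.026, 0, -0.001, 0, 0, 0], [255, 0.025, 0, 0, 0, 0, 0], [255, 0.026, 0, -0.001, 0, 0, 0], [255, 0.025, 0.001, 0, 0, 0, 0], [255, 0.012, 0.01, 0, 0, 0, 4.5], [255, 0.013, 0.009, 0, 0, 0, 4.5], [255, 0.014, 0.008, 0, 0, 0, 4.5], [255, 0.014, 0.007, 0, 0, 0, 4.5]]]
[[[255, 0.015, 0.006, 0, 0, 0, 4.5], [255, 0.015, 0.004, 0, 0, 0, 5], [255, 0.015, 0.003, 0, 0, 0, 4.5], [255, 0.016, 0.002, 0, 0, 0, 5], [255, 0.016, 0.001, 0, 0, 0, 4.5], [255, 0.016, -0.001, 0.001, 0, 0, 5], [255, 0.016, -0.002, 0, 0, 0, 4.5], [255, 0.015, -0.003, 0.001, 0, 0, 5], [255, 0.015, -0.005, 0, 0, 0, 4.5], [255, 0.015, -0.006, 0.001, 0, 0, 5]]]
[[[255, 0.014, -0.007, 0, 0, 0, 4.5], [255, 0.014, -0.008, 0.001, 0, 0, 5], [255, 0.013, -0.009, 0, 0, 0, 4.5], [255, 0.011, -0.01, 0.001, 0, 0, 5]]]
end [ 475. -104.  381.] 34
```

>>> {"api": "servo_tool", "payload": {
  "commands": [
    [[255,0,0,-0.008,0,0,0],[255,0,0,-0.014,0,0,0],[255,0,0,-0.016,0,0,0],[255,0,0,-0.016,0,0,0],[255,0,0,-0.022,0,0,0],[255,0,0,-0.022,0,0,0],[255,0,0,-0.022,0,0,0],[255,0,0,-0.022,0,0,0],[255,0,0,-0.022,0,0,0],[255,0,0,0,0,0,0]]
  ]
}}

```text
clock: 18.25
position: [596.8, 316.5, 388.7]
ee_rot: [0.756, -0.655, 0.001, -0.003]
contact_force: [0.4, -0.4, -4.3]
gripper_width: 13.0
grasp_force: 60.2
```

```bash
python3 - <<'E'
from h import *
rep()
d=cams.get_image("side");f=d["frame"][90:370,150:400];cv2.imwrite("pics/e.png",cv2.resize(f,None,fx=2,fy=2))
E
```

```text
t 18.25 j [ 0.73  0.42  0.45  0.   -1.59 -0.58] grasp stand -439.2 218.5 407.4 leg th 2.299 back 0.676 r 563.1 F [ 0.4 -0.4 -4.3] w 12.990331108017454
[[-0.99, -0.14, -0.01], [0.01, 0.0, -1.0]]
```

View pics/e.png

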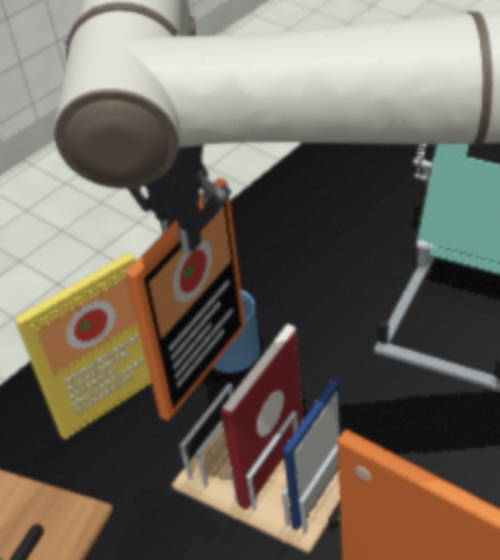

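The tablet hangs straight from the gripper, clear of the rack, with its lower edge near (205,370). Now I'll carry it over.

>>> {"api": "servo_tool", "payload": {
  "commands": [
    [[255,0.015,0,0,0,0,0],[255,0.025,0,-0.001,0,0,0],[255,0.026,0,-0.001,0,0,0],[255,0.025,0,0,0,0,0],[255,0.026,0,0,0,0,0],[255,0.025,0,0,0,0,0],[255,0.026,0,0,0,0,0],[255,0.02,0.002,0,0,0,2],[255,0.012,0.01,0,0,0,4.5],[255,0.013,0.009,0,0,0,4.5]]
  ]
}}

```text
clock: 19.13
position: [602.4, 102.1, 381.6]
ee_rot: [-0.688, 0.726, 0.002, -0.003]
contact_force: [-0.4, -1.0, -6.0]
gripper_width: 12.9
grasp_force: 60.1
```

>>> {"api": "servo_tool", "payload": {
  "commands": [
    [[255,0.014,0.008,0,0,0,4.5],[255,0.014,0.007,0,0,0,4.5],[255,0.015,0.006,0,0,0,4.5],[255,0.015,0.004,0,0,0,5],[255,0.015,0.003,0,0,0,4.5],[255,0.016,0.002,0,0,0,5],[255,0.016,0.001,0,0,0,4.5],[255,0.016,-0.001,0,0,0,5],[255,0.016,-0.002,0,0,0,4.5],[255,0.015,-0.003,0,0,0,5]]
  ]
}}

```text
clock: 19.97
position: [515.4, -29.9, 382.6]
ee_rot: [-0.342, 0.94, 0.001, -0.003]
contact_force: [-0.0, -0.7, -5.6]
gripper_width: 13.2
grasp_force: 60.0
```

```bash
python3 - <<'E'
from h import *
rep()
plan([(255,S(-60,400),Rs(0),8),(255,P(70,12),Rs(-28),9)])
E
```

```text
t 19.9667 j [ 0.26  0.13  0.03 -0.   -1.48 -1.13] grasp stand -121.9 57.6 401.3 leg th 1.562 back 1.232 r 367.1 F [-0.  -0.7 -5.6] w 13.182412374959165
[[-0.64, 0.77, 0.0], [-0.01, 0.0, -1.0]]
[[[255, 0.01, -0.004, 0, 0, 0, 3.5], [255, 0.01, -0.004, 0, 0, 0, 3.5], [255, 0.009, -0.005, 0, 0, 0, 3], [255, 0.009, -0.005, 0, 0, 0, 3.5], [255, 0.009, -0.006, 0, 0, 0, 3], [255, 0.008, -0.007, 0.001, 0, 0, 3.5], [255, 0.008, -0.007, 0, 0, 0, 3], [255, 0.008, -0.007, 0.001, 0, -0.5, 3.5], [255, 0, -0.019, 0.008, -3, 0, 0], [255, 0, -0.02, 0.006, -3, 0, 0]]]
[[[255, 0, -0.02, 0.005, -3, 0, 0], [255, 0, -0.02, 0.004, -3, 0, 0], [255, 0, -0.02, 0.004, -3, 0, 0], [255, 0, -0.021, 0.002, -3, 0, 0], [255, 0, -0.021, 0.001, -3.5, 0, 0], [255, -0.001, -0.02, 0, -3, 0, 0], [255, 0, -0.021, 0, -3.5, 0.5, 0]]]
end [ 515. -272.  312.] 17
```

>>> {"api": "servo_tool", "payload": {
  "commands": [
    [[255,0.01,-0.004,0,0,0,3.5],[255,0.01,-0.004,0,0,0,3.5],[255,0.009,-0.005,0,0,0,3],[255,0.009,-0.005,0,0,0,3.5],[255,0.009,-0.006,0,0,0,3],[255,0.008,-0.007,0.001,0,0,3.5],[255,0.008,-0.007,0,0,0,3],[255,0.008,-0.007,0.001,0,-0.5,3.5],[255,0,-0.019,0.008,-3,0,0],[255,0,-0.02,0.006,-3,0,0]]
  ]
}}

```text
clock: 20.8
position: [483.5, -140.0, 366.6]
ee_rot: [-0.121, 0.991, 0.055, -0.003]
contact_force: [2.1, 0.6, -6.3]
gripper_width: 13.0
grasp_force: 60.0
```

>>> {"api": "servo_tool", "payload": {
  "commands": [
    [[255,0,-0.02,0.005,-3,0,0],[255,0,-0.02,0.004,-3,0,0],[255,0,-0.02,0.004,-3,0,0],[255,0,-0.021,0.002,-3,0,0],[255,0,-0.021,0.001,-3.5,0,0],[255,0,-0.02,0,-3,0,0],[255,0,-0.018,0,-3.5,0,0],[255,0,0,0,0,0,0],[255,0,0,0,0,0,0]]
  ]
}}

```text
clock: 21.55
position: [516.5, -269.8, 312.0]
ee_rot: [-0.114, 0.963, 0.243, -0.027]
contact_force: [0.8, -0.1, -5.3]
gripper_width: 13.5
grasp_force: 59.9
```

```bash
python3 - <<'E'
from h import *
rep()
plan([(255,P(30,9),Rs(-28),3),(255,P(0,3),Rs(-28),10)])
d=cams.get_image("side");f=d["frame"][60:300,250:500];cv2.imwrite("pics/f.png",cv2.resize(f,None,fx=2.4,fy=2.4))
E
```

```text
t 21.55 j [-0.42  0.46  0.39 -0.4  -1.79 -0.94] grasp stand 120.3 1.6 328.4 leg th 0.84 back 1.985 r 298.7 F [ 0.8 -0.1 -5.3] w 13.472753583352945
[[-0.21, 0.86, 0.47], [-0.11, 0.46, -0.88]]
[[[255, 0.001, -0.001, 0.013, 0, 0, 0], [255, 0, -0.002, 0.013, 0, 0, 0], [255, 0.001, -0.001, 0.012, 0.5, 0, 0], [255, 0, -0.001, 0.003, 0, 0, 0], [255, 0, -0.001, 0.003, 0, 0, 0], [255, 0, -0.001, 0.003, 0, 0, 0], [255, 0, 0, 0.003, 0, 0, 0], [255, 0, -0.001, 0.003, 0, 0, 0], [255, 0, 0, 0.003, 0, 0, 0], [255, 0, -0.001, 0.003, 0, 0, 0]]]
[[[255, 0, 0, 0.003, 0, 0, 0], [255, 0, -0.001, 0.003, 0, 0, 0], [255, 0, 0, 0.003, 0, 0, 0]]]
end [ 509. -248.  247.] 13
```

View pics/f.png

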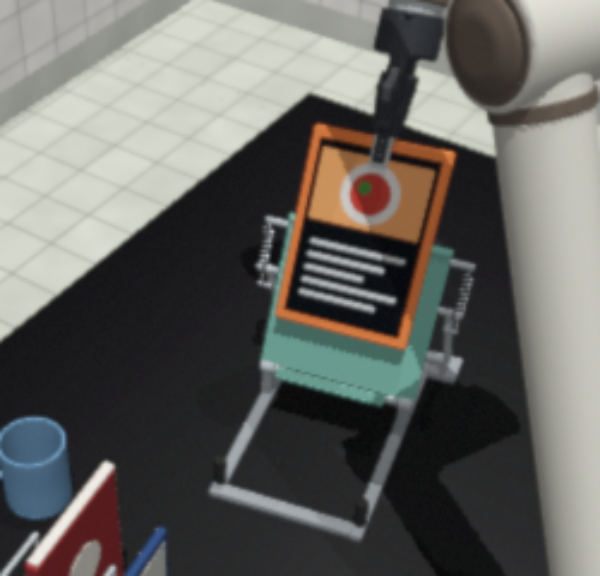

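The tablet is parallel to the backrest with its screen out. Its lower edge is at (345,328), about 3 mm left of centre once parallax is allowed for. I'll correct that and ease it down.

>>> {"api": "servo_tool", "payload": {
  "commands": [
    [[255,0.001,-0.001,0.013,0,0,0],[255,0.001,-0.002,0.013,0,0,0],[255,0.001,-0.001,0.012,0.5,0,0],[255,0,-0.001,0.003,0,0,0],[255,0,-0.001,0.003,0,0,0],[255,0,-0.001,0.003,0,0,0],[255,0,0,0.003,0,0,0],[255,0,-0.001,0.003,0,0,0],[255,0,0,0,0,0,0]]
  ]
}}

```text
clock: 22.35
position: [510.6, -251.7, 265.4]
ee_rot: [-0.117, 0.964, 0.237, -0.024]
contact_force: [-0.3, -0.1, -4.9]
gripper_width: 13.4
grasp_force: 60.1
```

```bash
python3 - <<'E'
from h import *
rep()
plan([(255,P(0,3),Rs(-28),6)])
E
```

```text
t 22.35 j [-0.4   0.45  0.26 -0.39 -1.66 -0.91] grasp stand 101.0 0.1 282.0 leg th 0.787 back 1.99 r 248.5 F [-0.3 -0.1 -4.9] w 13.380839776621128
[[-0.21, 0.86, 0.46], [-0.1, 0.45, -0.89]]
[[[255, 0, -0.001, 0.003, 0, 0, 0], [255, 0, -0.001, 0.003, 0, 0, 0], [255, 0, -0.001, 0.003, 0, 0, 0], [255, 0, -0.001, 0.003, 0, 0, 0], [255, 0, 0, 0.003, 0, 0, 0], [255, 0, -0.001, 0.003, -0.5, 0.5, 0]]]
end [ 510. -248.  247.] 6
```

>>> {"api": "servo_tool", "payload": {
  "commands": [
    [[255,0,-0.001,0.003,0,0,0],[255,0,-0.001,0.003,-0.5,0,0],[255,0,-0.001,0.003,0,0,0],[255,0,-0.001,0.003,0,0,0],[255,0,0,0.003,0,0,0],[255,0,0,0,0,0,0]]
  ]
}}

```text
clock: 22.85
position: [509.7, -248.1, 249.9]
ee_rot: [-0.117, 0.963, 0.241, -0.025]
contact_force: [-0.7, 0.4, -5.5]
gripper_width: 13.0
grasp_force: 60.1
```

>>> {"api": "servo_tool", "payload": {
  "commands": [
    [[255,0,0,0.002,0,0,0],[255,0,0,0,0,0,0]]
  ]
}}

```text
clock: 23.02
position: [509.8, -247.4, 248.7]
ee_rot: [-0.117, 0.963, 0.241, -0.025]
contact_force: [-0.9, -0.4, -5.2]
gripper_width: 13.0
grasp_force: 60.1
```

```bash
python3 - <<'E'
from h import *
rep()
E
```

```text
t 23.0167 j [-0.39  0.46  0.23 -0.39 -1.63 -0.9 ] grasp stand 96.8 0.3 265.2 leg th 0.758 back 2.002 r 231.4 F [-0.9 -0.4 -5.2] w 12.982113254028338
[[-0.21, 0.86, 0.47], [-0.1, 0.46, -0.88]]
```

>>> {"api": "servo_tool", "payload": {
  "commands": [
    [[255,0,0,0.001,0,0,0],[255,0,0,0.001,0,0,0],[255,0,0,0.001,0,0,0],[255,0,0,0,0,0,0]]
  ]
}}

```text
clock: 23.35
position: [510.0, -246.8, 247.6]
ee_rot: [-0.117, 0.963, 0.24, -0.024]
contact_force: [1.7, -1.1, 1.5]
gripper_width: 13.4
grasp_force: 61.0
```

>>> {"api": "servo_tool", "payload": {
  "commands": [
    [[255,0,0,0.001,0,0,0],[255,0,0,0.001,0,0,0],[255,0,0,0,0,0,0]]
  ]
}}

```text
clock: 23.6
position: [510.4, -246.6, 247.4]
ee_rot: [-0.117, 0.964, 0.239, -0.023]
contact_force: [3.3, -4.1, 8.1]
gripper_width: 13.1
grasp_force: 62.2
```

It rests on the ledge. I'll back off slightly and ease it back onto the face.

>>> {"api": "servo_tool", "payload": {
  "commands": [
    [[255,0,-0.001,-0.001,0,0,0],[255,0,-0.001,0,0,0,0],[255,0,-0.001,0,-0.5,0,0],[255,0,0,0,0,0,0]]
  ]
}}

```text
clock: 23.93
position: [510.5, -247.6, 246.9]
ee_rot: [-0.117, 0.962, 0.245, -0.024]
contact_force: [0.9, 3.1, 10.0]
gripper_width: 13.1
grasp_force: 62.3
```

>>> {"api": "servo_tool", "payload": {
  "commands": [
    [[255,0,-0.001,0,0,0,0],[255,0,-0.001,0,0,0,0],[255,0,0,0,0,0,0]]
  ]
}}

```text
clock: 24.18
position: [510.6, -247.9, 246.8]
ee_rot: [-0.118, 0.962, 0.246, -0.024]
contact_force: [0.6, 7.1, 14.0]
gripper_width: 12.8
grasp_force: 62.8
```

```bash
python3 - <<'E'
from h import *
rep()
d=cams.get_image("side");f=d["frame"][60:300,250:500];cv2.imwrite("pics/g.png",cv2.resize(f,None,fx=2.4,fy=2.4))
E
```

```text
t 24.1833 j [-0.4   0.46  0.23 -0.4  -1.64 -0.9 ] grasp stand 97.7 0.9 263.2 leg th 0.752 back 2.009 r 230.0 F [ 0.6  7.1 14. ] w 12.822394429971439
[[-0.21, 0.85, 0.48], [-0.1, 0.47, -0.88]]
```

View pics/g.png

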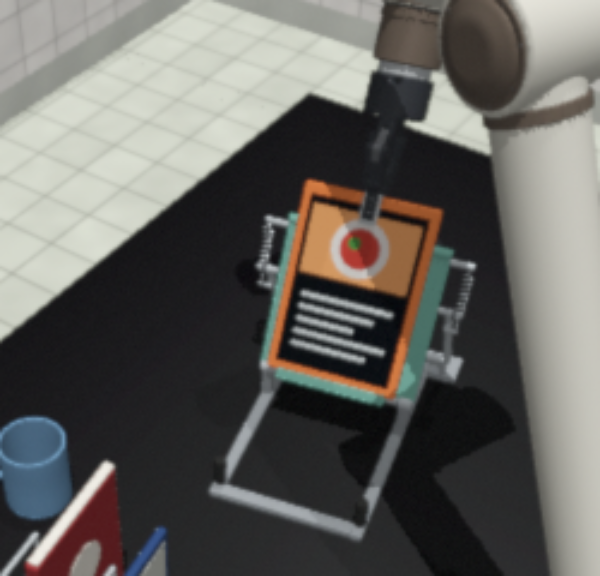

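```bash
python3 - <<'E'
from h import *
Hc=H+1.9*XS; n=-.883*XS+.470*Z; u=.470*XS+.883*Z
for nm in("side","top"):
    d=cams.get_image(nm)
    for lab,lo,hi,off in(("orange",(4,150,90),(17,255,255),18),("mint",(70,40,50),(95,220,255),4)):
        m=cv2.inRange(cv2.cvtColor(d["frame"],cv2.COLOR_BGR2HSV),np.array(lo),np.array(hi))
        v,uu=np.nonzero(m); q=[]
        for a,b in zip(uu,v):
            o,r=ray(d,(a,b)); p=o+r*np.dot(Hc+off*n-o,n)/np.dot(r,n)-Hc; q.append((p@YS,p@u))
        q=np.array(q);q=q[(abs(q[:,0])<115)&(q[:,1]>-5)&(q[:,1]<260)]
        for s in((10,50),(60,100),(110,150),(160,190),(200,235)):
            w=q[(q[:,1]>s[0])&(q[:,1]<s[1])]
            if len(w): print(nm,lab,s,len(w),np.percentile(w[:,0],[1,50,99]).round(1))
        print(q[:,1].min().round(),q[:,1].max().round())
E
```

```text
side orange (10, 50) 216 [-78.1   1.   87. ]
side orange (60, 100) 95 [-79.7 -69.7  87. ]
side orange (110, 150) 110 [-80.6 -66.5  86. ]
side orange (160, 190) 106 [-80.7   3.5  85.6]
side orange (200, 235) 196 [-82.9 -22.7  88.2]
6.0 248.0
side mint (10, 50) 140 [-103.9  -88.1  104. ]
side mint (60, 100) 148 [-105.6  -89.5  104. ]
side mint (110, 150) 151 [-105.4  -89.6  102.8]
side mint (160, 190) 117 [-105.5  -89.6  102.7]
side mint (200, 235) 9 [-102.5  -88.2  103.2]
-5.0 202.0
top orange (10, 50) 166 [-79.2   5.2  88. ]
top orange (60, 100) 67 [-80.   76.5  88.2]
top orange (110, 150) 212 [-79.5  16.8  87.3]
top orange (160, 190) 166 [-54.8  53.3  87.1]
top orange (200, 235) 154 [17.8 59.3 87. ]
4.0 259.0
top mint (10, 50) 76 [-102.6  -88.4  103.8]
top mint (60, 100) 83 [-102.4  -88.3  103.6]
top mint (110, 150) 40 [-94.5  96.7 104.1]
top mint (160, 190) 27 [ 92.   96.7 102.4]
top mint (200, 235) 17 [ 91.4  96.8 102.1]
12.0 216.0
```

The tablet sits about 4 mm off the sheet's centre, so I'll lift a little, shift it and set it down again.

>>> {"api": "servo_tool", "payload": {
  "commands": [
    [[255,0,0.001,-0.002,0,0,0],[255,0,0.001,-0.003,0,0,0],[255,0,0,-0.002,0,0,0],[255,0.002,0,0,0,0,0],[255,0.002,0,0,0,0,0],[255,0,0,0.001,0,0,0],[255,0,0,0.001,0,0,0],[255,0,0,0.001,0,0,0],[255,0,0,0,0,0,0]]
  ]
}}

```text
clock: 25.08
position: [506.1, -249.0, 247.2]
ee_rot: [-0.117, 0.962, 0.247, -0.026]
contact_force: [0.1, 5.8, 0.8]
gripper_width: 13.3
grasp_force: 60.8
```

>>> {"api": "servo_tool", "payload": {
  "commands": [
    [[255,0,-0.001,0.001,0,0,0],[255,0,0,0.001,0,0,0],[255,0,-0.001,0,0,0,0],[255,0,0,0,0,0,0]]
  ]
}}

```text
clock: 25.42
position: [506.1, -249.1, 246.7]
ee_rot: [-0.117, 0.961, 0.248, -0.026]
contact_force: [-0.6, 9.4, 7.0]
gripper_width: 13.3
grasp_force: 61.9
```

```bash
python3 - <<'E'
from h import *
rep()
E
```

```text
t 25.4167 j [-0.4   0.46  0.23 -0.4  -1.64 -0.89] grasp stand 97.9 -3.7 263.1 leg th 0.751 back 2.01 r 229.9 F [-0.6  9.4  7. ] w 13.257545401594205
[[-0.21, 0.85, 0.48], [-0.11, 0.47, -0.88]]
```

>>> {"api": "servo_tool", "payload": {
  "commands": [
    [[215,0,0,0,0,0,0],[200,0,0,0,0,0,0],[185,0,0,0,0,0,0],[170,0,0,0,0,0,0],[170,0,0,0,0,0,0]]
  ]
}}

```text
clock: 25.83
position: [506.6, -252.2, 244.4]
ee_rot: [-0.117, 0.962, 0.245, -0.025]
contact_force: [0.5, -0.4, 1.0]
gripper_width: 28.6
grasp_force: 0.0
```

>>> {"api": "servo_tool", "payload": {
  "commands": [
    [[170,0,0,-0.005,0,0,0],[170,0,0,-0.01,0,0,0],[170,0,0,-0.015,0,0,0],[170,0,0,-0.02,0,0,0],[170,0,0,-0.03,0,0,0],[170,0,0,-0.03,0,0,0],[170,0,0,-0.02,0,0,0],[170,0,0,0,0,0,0],[170,0,0,0,0,0,0],[170,0,0,0,0,0,0]]
  ]
}}

```text
clock: 26.67
position: [520.3, -312.4, 358.4]
ee_rot: [-0.116, 0.962, 0.246, -0.026]
contact_force: [1.1, 0.6, -0.6]
gripper_width: 28.5
grasp_force: 0.0
```

```bash
python3 - <<'E'
from h import *
rep()
d=cams.get_image("side");cv2.imwrite("pics/i.png",d["frame"])
E
```

```text
t 26.6667 j [-0.48  0.5   0.57 -0.4  -1.94 -0.94] grasp stand 162.6 -4.9 374.8 leg th 0.838 back 2.041 r 358.8 F [ 1.1  0.6 -0.6] w 28.493442440180687
[[-0.21, 0.85, 0.48], [-0.11, 0.47, -0.88]]
```

View pics/i.png

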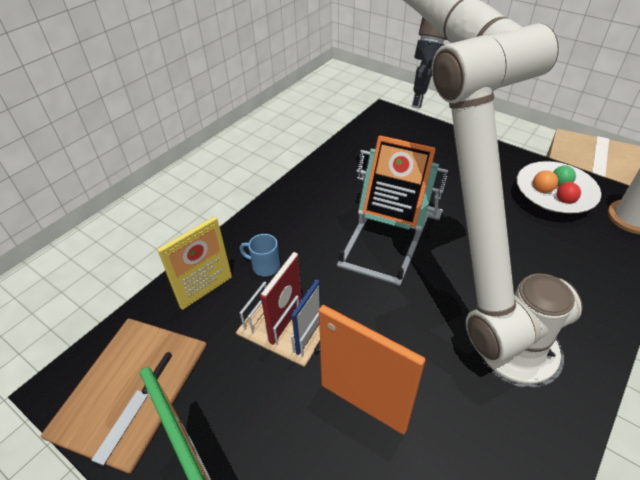

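The tablet leans on the standing backrest at (397,182) with its screen out. The gripper at (418,95) is well clear, and the other things I can see look unmoved. Handing in.

```bash
python3 -c "
from bench import ticket
print(ticket.job_done())"
```

```text
the job is handed in; nothing more can be done
None
```

The job is handed in after about 27 s on the robot's clock: the leg is open, the backrest stands on it, and the orange tablet leans on the ledge, screen out and centred to within a few millimetres. The gripper is clear and nothing else was moved, though the arm hid the jar in the last picture; no verdict came back.

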